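# Load the last weighed sample into the sprung feed rack

## Robot

A 7-joint arm with a two-finger parallel gripper is mounted at the origin on a cart in front of the work surface, level with it; the furniture and walls round the work are solid. World frame = base frame: x ahead of the robot, y to its left, z up, the work surface at z = 0. Lengths are in m, angles in rad, forces in N, time in s.
With the tool pointing down it reaches from about 0.425 to 0.925 m from the base axis. Payload 6.8 kg.
Tool frame: the origin (TCP) lies midway between the tips of the shut fingers; the grasp point (between the pads) lies 19 mm behind it; z points along the fingers, y is the direction in which the jaws open and shut (so a half turn about z gives the same grasp; the last joint's range is limited). The gripper opens to 85 mm and grips with 20 to 120 N. Pads are 22 mm wide; open, the fingers measure 114 mm over their backs; the gripper's body (76 mm by 85 mm) begins 54 mm behind the grasp point. The pads swing forward as they close: fully open they stand 13 mm farther back than shut.
Start: joints at [1.22, 0.477, 0.022, 1.555, -0.011, 1.109, -0.083], TCP at [0.162, -0.655, 0.231] pointing down, gripper open.
Joint ranges: [-2.96, 2.96], [-0.34, 2.1], [-1.41, 1.46], [0.24, 2.44], [-1.37, 4.51], [0.17, 1.92], [-2.96, 2.96]. Speed limits (rad/s): [2.39, 2.39, 3.14, 3.14, 3.14, 3.14, 3.14].

## Interface

Orientations are given as a 3x3 rotation matrix whose columns are the frame's x, y, z axes.
In Python, from station import env gives the robot as it stands. The module is installed in compiled form; this text tells all that it offers.
- The arm moves only by the tool carry_out, never from a script. Its argument "moves" is a list of rows, each a list of 5 numbers: the gripper's target within -1 to 1 (fully open at 1, half-way at 0, shut at -1), then the shift along the tool's x, y, z in cm, then the turn about the tool's z in degrees. In form: [[gripper, dx, dy, dz, spin], ...]. A call has 1 to 5 rows; each row is the pose to reach, as a shift and turn from the pose measured when the call began, along the tool's axes at that moment; what a row does not reach only later rows make up. A row lasts 1/12 s, in which the tool goes at most 41.7 mm and 7.16 degrees, less where a joint would pass 70% of its speed; a pose out of reach is approached as far as the arm can. A call with a gripper value outside its range is refused whole. The fingers move at their own pace and stop on an object; the grip force is fixed at half the most. Time passes only in rows, so rows that repeat a pose let the fingers close. It gives the time, the measured TCP pose, the force and the opening at its end, in the units of the state.
- env.read_state(): the state, without advancing time (a new reading comes with each control period).
- env.camera(name): name is "scene" or "top"; returns a dict with "pixels" (384x512x3 uint8, red, green, blue), "mtx" (3x3 intrinsics, pixels), "dist" ([k1, k2, p1, p2, k3] as OpenCV has them; the pictures are not rectified), "R" (3x3) and "t" (3): a world point X has camera coordinates R X + t. Camera axes: x right, y down, z forward; pixel columns grow to the right and rows downward; lengths in m; the calibration is good to about 2 mm. A picture is of the moment at which its call begins. There is no depth.
- env.close_job(): hands the job in, once; it reports no verdict.
The state is a dict: "time": time; "joints": joint angles; "joint_velocities": joint speeds; "joint_efforts": joint torques, N m; "ee_pos": TCP position; "eef_rot": TCP orientation; "force": force on the tool from outside, world axes, zero at the start; "wrist_torque": the same for the moment, N m; "opening": finger opening in m.
Only numpy, scipy, OpenCV 4.12 (cv2) and the standard library are available. Lean on these libraries where they do the work, as an engineer would, in place of code of your own. Each camera call takes 0.05 s, during which the arm holds its last target. There are 200 camera calls.

## Task

Take the loose white bottle with the blue cap, set it upright in the open mouth of the feed rack and push it along the lane, through the orange one-way flap and against the sprung queue, until the flap has snapped shut behind it; then let the queue settle back on the shut flap and let go. Push gently: the bottles are glass and the spring follower has only a few millimetres to spare beyond the point where the flap shuts, so feel for its stop and do not ram it, do not force the bottle against the rails or drag it back against the shut flap, and leave the amber bottle, the tin and the stopwatch where they are.

Things in the scene. Friction and masses are not known exactly. Their poses are not given: they have to be found in the camera images.
- new_bottle: the loose white screw-cap glass bottle with blue cap to be loaded: round body 36 mm across and straight up to about 48 mm, 72 mm tall in all, cap 27 mm across, about 100 g (varies). Origin at the centre of its underside, z up. It starts on the table, left or right of the rack
- rack: low aluminium feed rack fixed to the table, 270 x 64 mm, its lane running roughly to the robot's right. Origin on the table near the flap's hinge, mid-lane; +x = pushing direction along the lane, +y = across, toward the flap's rail (away from the robot), z up. Lane floor 6 mm above the table; rails 8 mm thick, inner faces at y = -20 and +20 mm, tops 24 mm above the table; open above
- rack_mouth (a point): point on the lane floor, mid-lane, where the straight rails begin (rack x = -45 mm). The floor reaches 30 mm farther out (to x = -75 mm) and the rails flare outward there to a 62 mm wide mouth; a bottle can be set down within 10 mm of this point along the lane. Fingers closing across the lane pass above the rails
- flap (a joint): orange one-way flap: 24 mm leaf on an upright hinge, 9 to 21 mm above the table, at y = 22 mm and H = -6 to 0 mm in rack x (its bar is set differently each time). 0 rad shut (60 degrees across the lane), grows as it folds along the rail in the pushing direction, to about 0.8 with a bottle in it. A bottle's centre meets it at H - 10 mm, clears it at H + 36 and rests on it, shut, at H + 31 mm
- queued_bottle_a: white bottle with blue cap (same kind as the loose one) standing first in the lane behind the flap, resting on it at the start. Bottles in the lane touch, so no finger fits between them along the lane. Origin at the centre of its underside. A small orange pointer on the hinge pin sticks out across the rail when the flap is shut and lies along it when open
- queued_bottle_b: the second white bottle in the lane, touching the first (36 mm farther along) and the follower. Origin at the centre of its underside
- follower: black spring follower, presses the queue toward the flap with a nearly constant 7 N. Origin mid-face on the lane floor, at the second bottle. Behind it a clamped grey stop block, set differently each time: the follower meets it only 1 to 4 mm after the new bottle is clear of the flap. Pushing takes 8 to 17 N in the flap, 7 to 10 beyond it; at the stop it rises steeply. Keep the queue under 17 N
- amber_bottle: bystander: amber bottle with black cap, 33 mm across, 64 mm tall, standing on the table on the other side of the rack. Origin at the centre of its underside
- blue_tin: bystander: round tin with blue lid, 60 mm across, 24 mm tall, lying between balance and controller. Origin at the centre of its underside
- stopwatch_0: bystander: black stopwatch, 58 x 59 x 20 mm, lying between controller and calorimeter. Origin at the centre of its underside
There are look-alikes about, which are no part of the job. Leave any green or purple look-alike of the new_bottle alone. What is shaped like the queued_bottle_a but yellow is not meant.

How it is judged:
On the way, in this order (a step that is already met when the one before it is completed fails the run):
1. the new bottle stands upright in the mouth of the lane, before the flap (x of new_bottle in the frame of rack between -0.068 and -0.008 m and y of new_bottle in the frame of rack between -0.012 and 0.012 m and z of new_bottle in the frame of rack below 0.014 m and angle between new_bottle's own z axis and vertical below 0.2 rad), for 0.1 s.
2. the bottle, standing in the lane, has swung the flap open and is passing through it (value of joint flap above 0.6 rad and x of new_bottle in the frame of rack above 0 m and y of new_bottle in the frame of rack between -0.008 and 0.008 m and z of new_bottle in the frame of rack below 0.014 m), for 0.1 s.
At the end, for the whole second after the job is handed in: The flap is shut (within 0.06 rad); the new bottle stands upright (within 0.1 rad) and still on the lane floor behind it, resting on it; the two other bottles stand upright in line beyond it, in second and third place (value of joint flap below 0.06 rad and x of new_bottle in the frame of rack between 0.02 and 0.036 m and z of new_bottle in the frame of rack below 0.01 m and angle between each of new_bottle, queued_bottle_a, queued_bottle_b's own z axis and vertical below 0.1 rad and linear speed of new_bottle below 0.01 m/s and x of queued_bottle_a in the frame of rack between 0.055 and 0.073 m and x of queued_bottle_b in the frame of rack between 0.09 and 0.11 m); the robot touches nothing.
It fails at once if the queue is rammed: more than 17 N on the spring follower (contact force between follower and anything else above 17 N).
It fails at once if the new bottle is forced against the rack (rails, floor or flap) with more than 30 N (contact force between new_bottle and rack above 30 N).
It fails at once if the flap is forced back past its shut position (value of joint flap below -0.08 rad).
It fails at once if a bottle is tipped (angle between new_bottle's own z axis and vertical above 0.5 rad or angle between any of queued_bottle_a, queued_bottle_b, amber_bottle's own z axis and vertical above 0.35 rad).
It fails at once if the amber bottle, the tin or the stopwatch is moved more than 20 mm (distance of any of amber_bottle, blue_tin, stopwatch_0 from where it was at the start of the episode above 0.02 m).
It also fails if it takes over 64 s, if anything falls off the work surface, if the arm or the gripper's body presses on something with over 40 N, if the wrist force passes 120 N, or if a joint passes its speed limit or range.

## Working session

There is one attempt and no reset: what is moved stays moved. The work goes in short steps, Python scripts to look and compute and a tool call to move; the robot and the scene stay as the last step left them, time stands still between calls to the robot, and variables do not carry over. Pictures are saved under pics/ and viewed, about 8 in all and at most 12, crops included, and the job is handed in when it is done.

Besides the shell and the picture viewer there is one more tool, called as name(argument=value, ...), one argument or row to a line, values as JSON. carry_out: Moves the arm, as the interface text tells. Its arguments: {"type":"object","properties":{"moves":{"type":"array"}},"required":["moves"]}

```bash
mkdir -p pics
cat > h.py <<'E'
import cv2, numpy as np
from station import env
def shot(n,name):
    c=env.camera(n); cv2.imwrite(f'pics/{name}.png',c['pixels'][:,:,::-1]); np.savez(f'pics/{name}.npz',**c); return c
def ray(c,uv,z):
    p=cv2.undistortPoints(np.array([[uv]],float),c['mtx'],c['dist'])[0,0]
    d=c['R'].T@np.array([p[0],p[1],1]); o=-c['R'].T@c['t']
    return o+d*(z-o[2])/d[2]
def proj(c,X):
    return cv2.projectPoints(np.array(X,float).reshape(-1,1,3),cv2.Rodrigues(c['R'])[0],c['t'],c['mtx'],c['dist'])[0][:,0]
E
python3 - <<'E'
from h import *
a=shot('scene','s0'); b=shot('top','t0')
for c in(a,b): print(-c['R'].T@c['t'],c['R'][2],c['mtx'][0,0])
s=env.read_state();print(s['time'],s['ee_pos'],s['eef_rot'],s['force'],s['opening'])
E
```

```text
[-0.05044924  0.44534225  0.47358029] [ 0.67841094 -0.52577475 -0.51314667] 353.5331985174003
[0.43984757 0.0273751  1.02789643] [ 0.06519165 -0.01061541 -0.9978163 ] 386.5676298937304
0.1 [ 0.16215098 -0.65470766  0.23043163] [[ 9.70674008e-01  2.40399126e-01 -4.80173373e-04]
 [ 2.40399585e-01 -9.70672812e-01  1.52686052e-03]
 [-9.90353038e-05 -1.59751730e-03 -9.99998719e-01]] [-0.10704793 -0.09117339  0.6487421 ] 0.08536834478735233
```

View pics/s0.png

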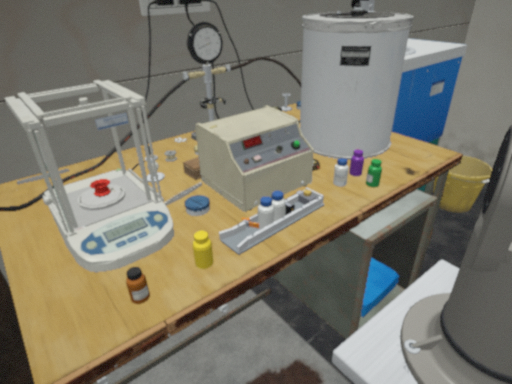

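View pics/t0.png

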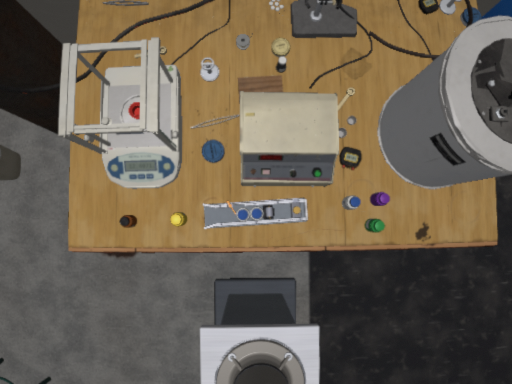

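Top view candidates for the loose bottle are white with blue cap (352,202), purple (380,199), green (375,226) and yellow (178,219). The queue bottles stand at (243,214) and (257,214), and the blue tin is at (213,151). By the description I choose (352,202). The rack mouth is at the left end (203,215).

Run:
```python
from h import *
c=dict(np.load('pics/t0.npz')); im=c['pixels']; s=dict(np.load('pics/s0.npz'))
hsv=cv2.cvtColor(im,cv2.COLOR_RGB2HSV)
m=cv2.inRange(hsv,(100,90,40),(125,255,255))
n,_,st,ce=cv2.connectedComponentsWithStats(m)
for i in range(1,n):
    if st[i,4]>15 and 190<ce[i][0]<400 and ce[i][1]>130:
        print('blue',ce[i],st[i],ray(c,ce[i],.072),ray(c,ce[i],.078))
hs=cv2.cvtColor(s['pixels'],cv2.COLOR_RGB2HSV)
n,_,st,ce=cv2.connectedComponentsWithStats(cv2.inRange(hs,(100,110,30),(125,255,255)))
for i in range(1,n):
    if 15<st[i,4]<800: print('sblue',ce[i],st[i],ray(s,ce[i],.068),ray(s,ce[i],.074))
A=cv2.resize(im[190:240,195:315],None,fx=6.6,fy=6,interpolation=cv2.INTER_CUBIC)
A=cv2.resize(im[190:240,195:315],None,fx=6,fy=6,interpolation=cv2.INTER_CUBIC)
B=cv2.resize(im[170:240,335:400],None,fx=4,fy=4,interpolation=cv2.INTER_CUBIC)
C=cv2.resize(s['pixels'][180:255,215:330],None,fx=4,fy=4,interpolation=cv2.INTER_CUBIC)
o=np.zeros((600,800,3),np.uint8);o[:300,:720]=A;o[300:580,:260]=B;o[300:600,300:760]=C
cv2.imwrite('pics/crop0.png',o[:,:,::-1])
```

```text
blue [212.62427746 150.80346821] [203 141  21  21 346] [0.60838422 0.11518371 0.072     ] [0.60732634 0.11463255 0.078     ]
blue [354.58108108 201.41891892] [350 197  10  10  74] [ 0.47784338 -0.23887089  0.072     ] [ 0.47760489 -0.23719971  0.078     ]
blue [256.36       213.25333333] [252 209  10  10  75] [0.45137459 0.00763689 0.072     ] [0.45130224 0.00776078 0.078     ]
blue [242.31081081 214.39189189] [238 210  10  10  74] [0.44893624 0.04236979 0.072     ] [0.4488792  0.04227567 0.078     ]
sblue [341.95 161.3 ] [338 159   8   6  40] [ 0.47105468 -0.23501889  0.068     ] [ 0.46333975 -0.22495389  0.074     ]
sblue [271.24358974 198.03846154] [261 191  22  15 156] [0.45180428 0.02217648 0.068     ] [0.44437414 0.02843664 0.074     ]
sblue [197.12107623 202.86098655] [186 197  22  13 223] [0.54043968 0.15609629 0.068     ] [0.53169829 0.16037528 0.074     ]
sblue [155.97297297 219.91891892] [148 212  18  15  74] [0.53837746 0.25180423 0.068     ] [0.52966658 0.25466735 0.074     ]
sblue [ 93.92561983 244.90082645] [ 83 236  21  17 121] [0.53795566 0.37323849 0.068     ] [0.52925102 0.37430517 0.074     ]
```

View pics/crop0.png

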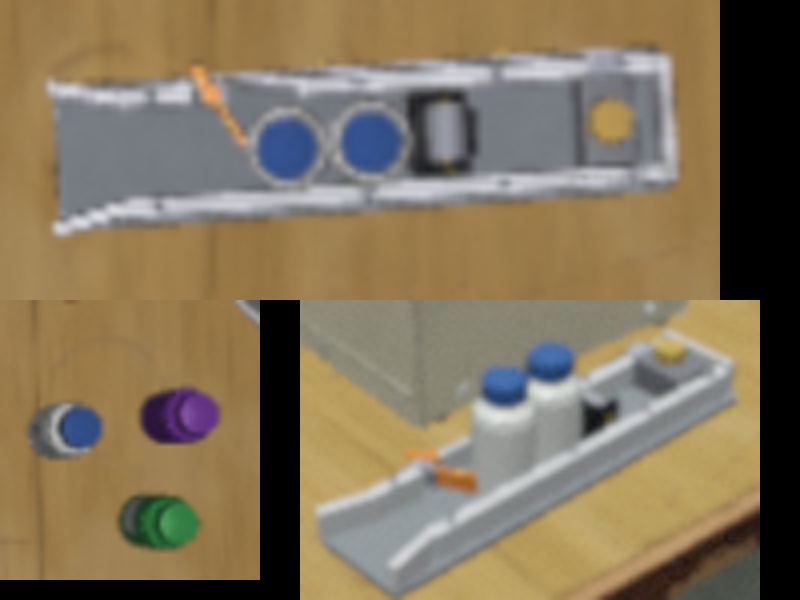

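Run:
```python
from h import *
c=dict(np.load('pics/t0.npz')); im=c['pixels'].astype(int)
hsv=cv2.cvtColor(c['pixels'],cv2.COLOR_RGB2HSV)
bl=(im[...,2]>=im[...,0]-3)  # wood is strongly red>blue
P=[]
for u in list(range(232,240))+list(range(263,292)):
    col=np.where(bl[190:240,u])[0]+190
    P.append((u,col.min()-.5,col.max()+.5))
P=np.array(P)
T=np.array([ray(c,(u,a),.015)[:2] for u,a,b in P]);B=np.array([ray(c,(u,b),.015)[:2] for u,a,b in P])
for z,Q in(('far',T),('near',B)):
    p=np.polyfit(Q[:,1],Q[:,0],1); r=Q[:,0]-np.polyval(p,Q[:,1]); p=np.polyfit(Q[abs(r)<.003,1],Q[abs(r)<.003,0],1); print(z,p,np.degrees(np.arctan(p[0])),np.abs(r).max(), np.polyval(p,[.1,0,-.1]))
rows=[r for r in range(206,226)]
L=[(np.where(bl[r,190:320])[0].min()+189.5,np.where(bl[r,190:320])[0].max()+190.5,r) for r in rows]
for l,rr,r in L[4:16:3]: print(r,l,rr,ray(c,(l,r),.006),ray(c,(rr,r),.024))
for n,uv,z in(('amber',(128,221),.06),('yellow',(178,219),.06),('purp',(384,199),.07),('green',(378.5,225),.07),('ctrlL',(240,184),.01),('ctrlR',(333,184),.01),('tinc',(213,151),.024)): print(n,ray(c,uv,z))
o=(hsv[...,0]<20)&(hsv[...,1]>150)&(hsv[...,2]>150)
ys,xs=np.where(o[195:225,215:245]);print('flap',[(x+215,y+195) for x,y in zip(xs,ys)])
```

```text
far [-0.05165325  0.48538728] -2.9568854806754694 0.0030247619641138312 [0.48022195 0.48538728 0.4905526 ]
near [-0.05604634  0.4240619 ] -3.207862781793677 0.0012635698344155566 [0.41845726 0.4240619  0.42966653]
210 204.5 306.5 [0.46214182 0.14330713 0.006     ] [ 0.45887152 -0.12416592  0.024     ]
213 204.5 306.5 [0.45421334 0.14334266 0.006     ] [ 0.45105877 -0.1240229   0.024     ]
216 204.5 306.5 [0.44629032 0.1433802  0.006     ] [ 0.44325136 -0.12388228  0.024     ]
219 204.5 306.5 [0.43837236 0.14341978 0.006     ] [ 0.4354489  -0.12374407  0.024     ]
amber [0.43472981 0.33184323 0.06      ]
yellow [0.43898937 0.20400232 0.06      ]
purp [ 0.48309913 -0.31590036  0.07      ]
green [ 0.41775886 -0.29967149  0.07      ]
ctrlL [0.52979507 0.0486962  0.01      ]
ctrlR [ 0.52743667 -0.19881212  0.01      ]
tinc [0.61631253 0.11860515 0.024     ]
flap [(np.int64(227), np.int64(201)), (np.int64(228), np.int64(201))]
```

The crop confirms the choice: a white body with a blue cap. The near outer rail edge plus 28 mm agrees with the queued caps to within 1 mm, so the lane midline is x ≈ 0.452 − 0.057·y and the rack origin is about (0.448, 0.070). The mouth is then about (0.4455, 0.115), and H ≈ −3 mm. I'm moving above the bottle now.

carry_out(
  moves=[
    [1,40.7,-32.7,8,-79.4],
    [1,40.7,-32.7,8,-79.4],
    [1,40.7,-32.7,8,-79.4],
    [1,40.7,-32.7,8,-79.4],
    [1,40.7,-32.7,8,-79.4],
  ],
)

```text
time: 0.52
ee_pos: [0.2875, -0.4894, 0.1991]
eef_rot: [[0.642, 0.767, -0.0], [0.767, -0.642, 0.001], [0.001, -0.001, -1.0]]
force: [1.3, -0.7, 0.2]
opening: 0.0852
```

carry_out(
  moves=[
    [1,31.4,-1.4,6,-43.2],
    [1,31.4,-1.4,6,-43.2],
    [1,31.4,-1.4,6,-43.2],
    [1,31.4,-1.4,6,-43.2],
    [1,31.4,-1.4,6,-43.2],
  ],
)

```text
time: 0.93
ee_pos: [0.4114, -0.3267, 0.1602]
eef_rot: [[0.072, 0.997, -0.0], [0.997, -0.072, 0.001], [0.001, -0.0, -1.0]]
force: [0.5, 0.1, -0.4]
opening: 0.0851
```

```bash
cat >> h.py <<'E'
def rem(x,y,z,ang=3.3):
    s=env.read_state(); R=np.array(s['eef_rot']); d=R.T@(np.array([x,y,z])-s['ee_pos'])*100
    a=np.degrees(np.arctan2(R[1,1],R[0,1])); print('t',round(s['time'],2),'pos',np.round(s['ee_pos'],4),'F',np.round(s['force'],1),'open',round(s['opening'],4),'move cm',np.round(d,2),'spin',round(a-ang,2),'tilt',np.round(R[:,2],4))
E
python3 -c "
from h import *
rem(.478,-.240,.14)"
```

```text
t 0.93 pos [ 0.4114 -0.3267  0.1602] F [ 0.5  0.1 -0.4] open 0.0851 move cm [9.12 6.02 2.03] spin -7.43 tilt [-4.e-04  1.e-03 -1.e+00]
```

carry_out(
  moves=[
    [1,3.5,2.3,0.8,-4],
    [1,6.5,4.3,1.4,-7.4],
    [1,9.1,6,2,-7.4],
    [1,9.1,6,2,-7.4],
    [1,9.1,6,2,-7.4],
  ],
)

```text
time: 1.35
ee_pos: [0.4785, -0.2379, 0.1398]
eef_rot: [[-0.061, 0.998, -0.001], [0.998, 0.061, 0.002], [0.002, -0.001, -1.0]]
force: [-0.2, -0.3, -0.2]
opening: 0.0852
```

Run:
```python
from h import *
rem(.478,-.240,.02)
a=shot('scene','s1'); b=shot('top','t1')
A=cv2.resize(a['pixels'][120:220,280:420],None,fx=4,fy=4);B=cv2.resize(b['pixels'][150:250,320:400],None,fx=4,fy=4)
o=np.zeros((400,800,3),np.uint8);o[:,:320]=B;o[:,:]=np.hstack([B,A[:, :480]]);cv2.imwrite('pics/crop1.png',o[:,:,::-1])
```

```text
t 1.35 pos [ 0.4785 -0.2379  0.1398] F [-0.2 -0.3 -0.2] open 0.0852 move cm [-0.23 -0.06 11.97] spin 0.22 tilt [-0.0011  0.0023 -1.    ]
```

View pics/crop1.png

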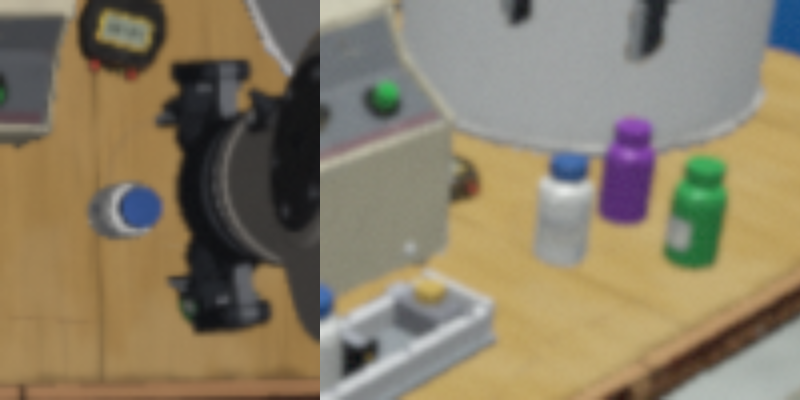

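Crop shows the loose bottle standing at top (352,202) with the gripper at (374,198), and its fingertips above the cap in the scene view. I'll check this against the projection.

Run:
```python
from h import *
for n in('s1','t1'):
    c=dict(np.load(f'pics/{n}.npz'))
    p=np.array([.478,-.240,0]);X=[p,p+[0,0,.072],p+[0,0,.153],p+[.0425,.002,.153],p+[-.0425,-.002,.153]]
    print(n,proj(c,X).round(1).tolist())
c=dict(np.load('pics/t1.npz'));hsv=cv2.cvtColor(c['pixels'],cv2.COLOR_RGB2HSV)
# white body visible: lower outline, leftmost pixel of bottle vs wood
m=(hsv[...,1]<70)|cv2.inRange(hsv,(100,90,40),(125,255,255)).astype(bool)
m=m[190:215,335:365]; print('\n'.join(''.join('#' if v else '.' for v in r) for r in m))
# cap + body in scene, triangulate cap
s=dict(np.load('pics/s1.npz'))
def cen(c,roi,lo):
    h=cv2.cvtColor(c['pixels'],cv2.COLOR_RGB2HSV);q=cv2.inRange(h,lo,(125,255,255));z=np.zeros_like(q);z[roi]=q[roi];ys,xs=np.where(z);return np.array([xs.mean(),ys.mean()])
u1=cen(c,np.s_[190:215,340:365],(100,90,40));u2=cen(s,np.s_[150:175,330:355],(100,90,30))
def P(c):return np.hstack([c['R'],c['t'].reshape(3,1)])
n1,n2=[cv2.undistortPoints(u.reshape(1,1,2),k['mtx'],k['dist'])[0].T for u,k in((u1,c),(u2,s))]
X=cv2.triangulatePoints(P(c),P(s),n1,n2);print(u1,u2,X[:3,0]/X[3,0])
```

```text
s1 [[338.7, 182.5], [341.3, 158.5], [344.4, 129.1], [331.0, 124.8], [358.8, 133.6]]
t1 [[347.7, 202.5], [355.0, 201.4], [364.6, 199.8], [363.2, 181.4], [365.9, 218.3]]
..............................
..............................
..............................
..............................
..............................
.................#............
.............#########........
..........##############......
.........##############.#.....
........#################.....
........##################....
.......###################....
.......###################....
.......########.##########....
.......##################.....
.......################.#.....
........##########.#####......
.........##############.......
..........###########.........
............###...............
..............................
..............................
..............................
..............................
..............................
[354.58108108 201.41891892] [341.91111111 161.26666667] [ 0.47750698 -0.24183375  0.06352198]
```

The measurements agree (bottle at 0.4778, −0.241), so I'm descending and gripping.

carry_out(
  moves=[
    [1,-0.3,0,3.5,0],
    [1,-0.3,0,7,0],
    [1,-0.3,0,10,0],
    [1,-0.3,0,12,0],
    [1,-0.3,0,12,0],
  ],
)

```text
time: 1.87
ee_pos: [0.473, -0.2447, 0.0163]
eef_rot: [[-0.053, 0.999, -0.009], [0.999, 0.053, 0.003], [0.003, -0.008, -1.0]]
force: [-1.2, 0.3, 0.2]
opening: 0.0852
```

carry_out(
  moves=[
    [0.3,0,0,0,0],
    [0,0,0,0,0],
    [-0.2,0,0,0,0],
    [-0.4,0,0,0,0],
    [-0.6,0,0,0,0],
  ],
)

```text
time: 2.28
ee_pos: [0.4742, -0.2456, 0.0182]
eef_rot: [[-0.053, 0.999, -0.006], [0.999, 0.053, 0.001], [0.001, -0.006, -1.0]]
force: [-0.7, -0.1, 5.9]
opening: 0.0341
```

carry_out(
  moves=[
    [-1,0,0,0,0],
    [-1,0,0,0,0],
    [-1,0,0,0,0],
    [-1,0,0,0,0],
    [-1,0,0,0,0],
  ],
)

```text
time: 2.7
ee_pos: [0.4741, -0.2455, 0.0182]
eef_rot: [[-0.053, 0.999, -0.006], [0.999, 0.053, 0.001], [0.001, -0.006, -1.0]]
force: [-0.3, -0.3, 2.0]
opening: 0.034
```

carry_out(
  moves=[
    [-1,0,0,-1,0],
    [-1,0,0,-3.5,0],
    [-1,0,0,-7,0],
    [-1,0,0,-10,0],
    [-1,0,0,-12,0],
  ],
)

```text
time: 3.12
ee_pos: [0.4759, -0.2457, 0.1416]
eef_rot: [[-0.053, 0.999, -0.003], [0.999, 0.053, -0.0], [0.0, -0.003, -1.0]]
force: [1.0, -0.2, -0.9]
opening: 0.034
```

```bash
python3 -c "
from h import *
rem(.4455,.115,.14)
a=shot('scene','s2');o=cv2.resize(a['pixels'][90:220,280:400],None,fx=4,fy=4);cv2.imwrite('pics/crop2.png',o[:,:,::-1])"
```

```text
t 3.12 pos [ 0.4759 -0.2457  0.1416] F [ 1.  -0.2 -0.9] open 0.034 move cm [36.18 -1.12  0.17] spin -0.26 tilt [-3.e-03 -1.e-04 -1.e+00]
```

View pics/crop2.png

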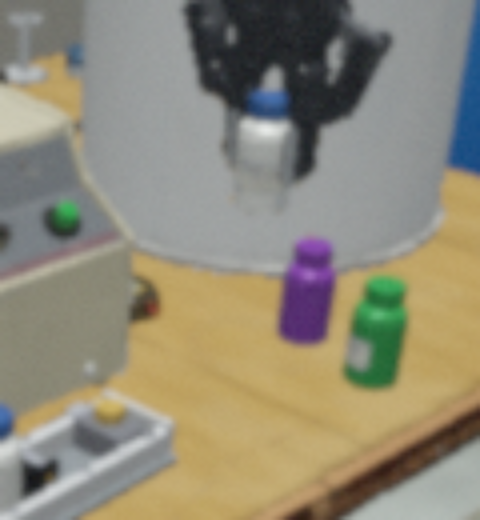

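The crop shows the bottle held upright with its cap at scene (347,116). I'm carrying it over to the mouth.

carry_out(
  moves=[
    [-1,3,-2,-0.5,-0.3],
    [-1,7,-2.5,-0.5,-0.3],
    [-1,11,-2.5,-0.5,-0.3],
    [-1,15,-2.5,-0.5,-0.3],
    [-1,19,-2.5,-0.5,-0.3],
  ],
)

```text
time: 3.58
ee_pos: [0.442, -0.0566, 0.1497]
eef_rot: [[-0.057, 0.998, 0.002], [0.998, 0.057, -0.003], [-0.003, 0.002, -1.0]]
force: [1.5, 0.1, -0.6]
opening: 0.034
```

```bash
python3 -c "
from h import *
rem(.4455,.111,.14)"
```

```text
t 3.58 pos [ 0.442  -0.0566  0.1497] F [ 1.5  0.1 -0.6] open 0.034 move cm [16.72  1.31  0.92] spin -0.01 tilt [ 0.0019 -0.003  -1.    ]
```

carry_out(
  moves=[
    [-1,4,0.4,0,0],
    [-1,8,0.7,0,0],
    [-1,12,1,0,0],
    [-1,15,1.2,0.3,0],
    [-1,16.7,1.3,0.5,0],
  ],
)

```text
time: 4.0
ee_pos: [0.445, 0.1154, 0.1449]
eef_rot: [[-0.062, 0.998, 0.003], [0.998, 0.062, -0.001], [-0.001, 0.003, -1.0]]
force: [-0.1, -0.1, -1.7]
opening: 0.0342
```

carry_out(
  moves=[
    [-1,0,0,0,0],
    [-1,0,0,0,0],
    [-1,0,0,0,0],
  ],
)

```text
time: 4.25
ee_pos: [0.4448, 0.1143, 0.1449]
eef_rot: [[-0.062, 0.998, 0.003], [0.998, 0.062, -0.002], [-0.002, 0.003, -1.0]]
force: [0.2, -0.4, -1.3]
opening: 0.0342
```

Run:
```python
from h import *
rem(.4455,.111,.07)
a=shot('scene','s3');b=shot('top','t3')
s=env.read_state();zc=.0635+s['ee_pos'][2]-.0182
h=cv2.cvtColor(a['pixels'],cv2.COLOR_RGB2HSV);q=cv2.inRange(h,(100,90,30),(125,255,255))
n,_,st,ce=cv2.connectedComponentsWithStats(q)
for i in range(1,n):
    if 20<st[i,4]<400: print(ce[i].round(1),st[i],ray(a,ce[i],zc).round(4))
print('proj tcp cap',proj(a,[*s['ee_pos'][:2],zc]))
o=cv2.resize(a['pixels'][120:270,150:330],None,fx=3,fy=3);cv2.imwrite('pics/crop3.png',o[:,:,::-1])
```

```text
t 4.25 pos [0.4448 0.1143 0.1449] F [ 0.2 -0.4 -1.3] open 0.0342 move cm [-0.32  0.03  7.49] spin 0.25 tilt [ 0.0028 -0.0021 -1.    ]
[231.6 160.3] [226 155  12  11 105] [0.45   0.1194 0.1902]
[271.2 198. ] [261 191  22  15 168] [0.3007 0.1496 0.1902]
[196.8 203. ] [186 197  22  14 247] [0.3624 0.2438 0.1902]
[156.5 219.4] [147 212  20  16 131] [0.3618 0.309  0.1902]
[ 93.2 244.7] [ 82 235  23  19 199] [0.3618 0.3955 0.1902]
proj tcp cap [[235.75630905 160.29995605]]
```

View pics/crop3.png

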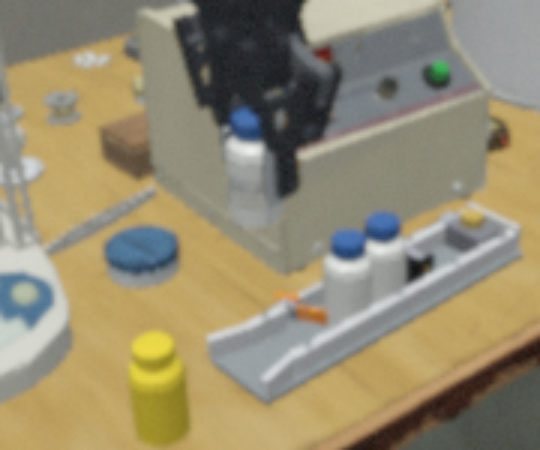

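The crop shows the bottle upright over the mouth, with its cap at scene (232,160). I'll lower it to just above the rails and then measure it against the queue caps.

carry_out(
  moves=[
    [-1,0,0,2,0.2],
    [-1,0,0,4,0.2],
    [-1,0,0,6.5,0.2],
    [-1,0,0,8.5,0.2],
    [-1,0,0,9,0.2],
  ],
)

```text
time: 4.77
ee_pos: [0.4436, 0.111, 0.0524]
eef_rot: [[-0.054, 0.999, -0.002], [0.999, 0.054, -0.004], [-0.004, -0.002, -1.0]]
force: [0.1, 0.8, -0.1]
opening: 0.034
```

carry_out(
  moves=[
    [-1,0,0,0,0],
    [-1,0,0,0,0],
  ],
)

```text
time: 4.93
ee_pos: [0.4436, 0.1099, 0.0526]
eef_rot: [[-0.052, 0.999, -0.002], [0.999, 0.052, -0.005], [-0.005, -0.003, -1.0]]
force: [0.2, -0.1, -1.2]
opening: 0.034
```

```bash
cat >> h.py <<'E'
def caps(a,zc,draw=None):
    h=cv2.cvtColor(a['pixels'],cv2.COLOR_RGB2HSV);q=cv2.inRange(h,(100,110,30),(125,255,255))
    q[:,:205]=0;q[:,320:]=0;q[230:]=0;q[:140]=0
    n,_,st,ce=cv2.connectedComponentsWithStats(q)
    for i in range(1,n):
        if 20<st[i,4]<400: print(ce[i].round(1),st[i].tolist(),ray(a,ce[i],zc).round(4))
E
python3 - <<'E'
from h import *
rem(.4448,.1143,.024)
a=shot('scene','s4');b=shot('top','t4')
s=env.read_state();zc=.0635+s['ee_pos'][2]-.0182
caps(a,zc);print('queue');caps(a,.0695)
A=cv2.resize(a['pixels'][150:260,195:315],None,fx=4,fy=4);B=cv2.resize(b['pixels'][180:245,190:280],None,fx=4,fy=4)
o=np.zeros((440,840,3),np.uint8);o[:,:480]=A;o[:260,480:]=B;cv2.imwrite('pics/crop4.png',o[:,:800,::-1])
E
```

```text
t 4.93 pos [0.4436 0.1099 0.0526] F [ 0.2 -0.1 -1.2] open 0.034 move cm [0.45 0.15 2.85] spin -0.31 tilt [-0.0024 -0.0048 -1.    ]
[271.9 197.9] [262, 191, 21, 15, 144] [0.4133 0.053  0.0987]
[236.4 202.4] [231, 197, 11, 11, 82] [0.4462 0.1173 0.0987]
queue
[271.9 197.9] [262, 191, 21, 15, 144] [0.4495 0.0224 0.0695]
[236.4 202.4] [231, 197, 11, 11, 82] [0.4849 0.0918 0.0695]
```

View pics/crop4.png

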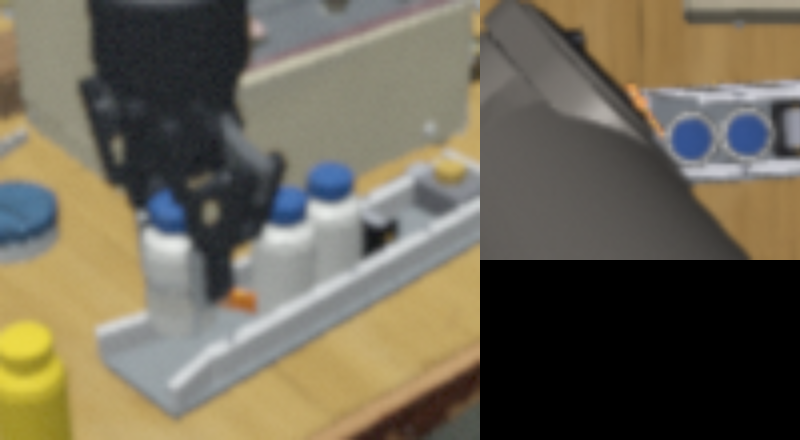

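The crop shows the bottle over the mouth between the flares, with its cap at scene (236,202) partly hidden by a finger. It is near mid-lane at rack x ≈ −47 mm. I'm lowering it gently to the floor.

carry_out(
  moves=[
    [-1,0.2,0.1,0.6,-0.3],
    [-1,0.3,0.15,1.2,-0.3],
    [-1,0.3,0.15,1.7,-0.3],
    [-1,0.3,0.15,2.1,-0.3],
    [-1,0.3,0.15,2.1,-0.3],
  ],
)

```text
time: 5.45
ee_pos: [0.4452, 0.1136, 0.0315]
eef_rot: [[-0.058, 0.998, -0.001], [0.998, 0.058, -0.004], [-0.004, -0.002, -1.0]]
force: [-0.4, 0.2, -0.9]
opening: 0.034
```

```bash
python3 -c "
from h import *
rem(.4449,.112,.0245)"
```

```text
t 5.45 pos [0.4452 0.1136 0.0315] F [-0.4  0.2 -0.9] open 0.034 move cm [-0.15 -0.04  0.7 ] spin 0.05 tilt [-0.0014 -0.0043 -1.    ]
```

carry_out(
  moves=[
    [-1,0,0,0.2,0],
    [-1,0,0,0.4,0],
    [-1,0,0,0.55,0],
    [-1,0,0,0.65,0],
    [-1,0,0,0.65,0],
  ],
)

```text
time: 5.87
ee_pos: [0.4451, 0.1135, 0.0249]
eef_rot: [[-0.058, 0.998, -0.002], [0.998, 0.058, -0.004], [-0.004, -0.002, -1.0]]
force: [-0.7, 0.1, 0.1]
opening: 0.0341
```

Run:
```python
from h import *
rem(.4449,.112,.0242)
a=shot('scene','s5')
caps(a,.0695)
```

```text
t 5.87 pos [0.4451 0.1135 0.0249] F [-0.7  0.1  0.1] open 0.0341 move cm [-0.15 -0.03  0.07] spin 0.05 tilt [-0.0016 -0.0044 -1.    ]
[272.  197.6] [261, 191, 22, 15, 138] [0.4503 0.0214 0.0695]
[205.9 202.3] [205, 198, 3, 9, 23] [0.5279 0.1416 0.0695]
[235.3 214.5] [231, 209, 10, 11, 81] [0.4489 0.1201 0.0695]
```

carry_out(
  moves=[
    [-1,-0.2,0,0,0],
    [-1,-0.4,0,0,0],
    [-1,-0.6,0,0,0],
    [-1,-0.8,0,0,0],
    [-1,-0.8,0,0,0],
  ],
)

```text
time: 6.33
ee_pos: [0.4456, 0.1048, 0.025]
eef_rot: [[-0.058, 0.998, -0.002], [0.998, 0.058, -0.005], [-0.005, -0.002, -1.0]]
force: [-0.6, -0.2, -0.8]
opening: 0.0338
```

carry_out(
  moves=[
    [-1,-0.2,0,0,0],
    [-1,-0.4,0,0,0],
    [-1,-0.6,0,0,0],
    [-1,-0.8,0,0,0],
    [-1,-0.8,0,0,0],
  ],
)

```text
time: 6.75
ee_pos: [0.4461, 0.0963, 0.025]
eef_rot: [[-0.057, 0.998, -0.002], [0.998, 0.057, -0.005], [-0.005, -0.002, -1.0]]
force: [0.3, -1.6, -1.2]
opening: 0.0342
```

Run:
```python
from h import *
rem(.452-.057*.09,.09,.0242)
a=shot('scene','s6')
caps(a,.0695)
A=cv2.resize(a['pixels'][170:260,195:315],None,fx=5,fy=5,interpolation=cv2.INTER_CUBIC)
cv2.imwrite('pics/crop5.png',A[:,:,::-1])
```

```text
t 6.75 pos [0.4461 0.0963 0.025 ] F [ 0.3 -1.6 -1.2] open 0.0342 move cm [-0.63  0.04  0.08] spin -0.03 tilt [-0.0018 -0.0051 -1.    ]
[277.1 195.2] [272, 191, 11, 9, 74] [0.4508 0.0063 0.0695]
[205.9 202.7] [205, 199, 3, 9, 23] [0.5266 0.1424 0.0695]
[241.7 210.9] [237, 206, 11, 10, 79] [0.4511 0.1024 0.0695]
```

View pics/crop5.png

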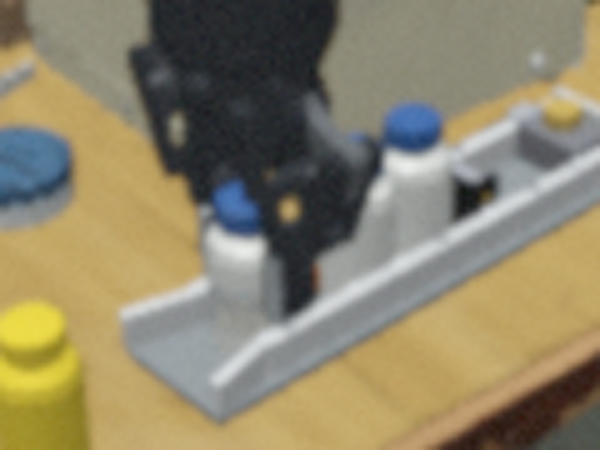

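The bottle is in the straight rails at rack x ≈ −33 mm with no lateral force. I'm going on toward the flap.

carry_out(
  moves=[
    [-1,-0.2,0,0,0],
    [-1,-0.4,0,0,0],
    [-1,-0.6,0,0,0],
    [-1,-0.8,0,0,0],
    [-1,-1.0,0,0,0],
  ],
)

```text
time: 7.22
ee_pos: [0.4467, 0.0863, 0.0251]
eef_rot: [[-0.057, 0.998, -0.002], [0.998, 0.057, -0.005], [-0.005, -0.002, -1.0]]
force: [0.4, -0.5, -0.8]
opening: 0.0342
```

carry_out(
  moves=[
    [-1,-0.2,0,0,0],
    [-1,-0.4,0,0,0],
    [-1,-0.6,0,0,0],
    [-1,-0.8,0,0,0],
    [-1,-0.8,0,0,0],
  ],
)

```text
time: 7.63
ee_pos: [0.4471, 0.0778, 0.0251]
eef_rot: [[-0.056, 0.998, -0.002], [0.998, 0.056, -0.005], [-0.005, -0.002, -1.0]]
force: [-0.6, 0.7, -1.1]
opening: 0.0341
```

carry_out(
  moves=[
    [-1,-0.1,0,0,0],
    [-1,-0.2,0,0,0],
    [-1,-0.3,0,0,0],
    [-1,-0.4,0,0,0],
    [-1,-0.5,0,0,0],
  ],
)

```text
time: 8.05
ee_pos: [0.4471, 0.0757, 0.0252]
eef_rot: [[-0.059, 0.998, -0.001], [0.998, 0.059, -0.001], [-0.001, -0.001, -1.0]]
force: [-3.3, 10.6, -1.2]
opening: 0.0342
```

The flap is reached at TCP y ≈ 0.077. The arm yields about 3.6 N/mm, so it should be clear near TCP y ≈ 0.0315. I'm pushing with limited leads.

carry_out(
  moves=[
    [-1,-0.35,0,0,0],
    [-1,-0.4,0,0,0],
    [-1,-0.45,0,0,0],
    [-1,-0.5,0,0,0],
    [-1,-0.55,0,0,0],
  ],
)

```text
time: 8.47
ee_pos: [0.4468, 0.0746, 0.0253]
eef_rot: [[-0.063, 0.998, -0.001], [0.998, 0.063, 0.004], [0.004, -0.001, -1.0]]
force: [-3.3, 12.2, -1.0]
opening: 0.034
```

```bash
python3 -c "
from h import *
rem(.452-.057*.06,.07,.0242)"
```

```text
t 8.47 pos [0.4468 0.0746 0.0253] F [-3.3 12.2 -1. ] open 0.034 move cm [-0.47  0.15  0.11] spin 0.31 tilt [-8.e-04  4.e-03 -1.e+00]
```

carry_out(
  moves=[
    [-1,-0.45,0,0,0],
    [-1,-0.5,0,0,0],
    [-1,-0.55,0,0,0],
    [-1,-0.6,0,0,0],
    [-1,-0.65,0,0,0],
  ],
)

```text
time: 8.88
ee_pos: [0.4469, 0.0733, 0.0255]
eef_rot: [[-0.068, 0.998, 0.0], [0.998, 0.068, 0.01], [0.01, 0.001, -1.0]]
force: [-4.1, 14.7, -1.2]
opening: 0.0337
```

carry_out(
  moves=[
    [-1,-0.6,0,0,0],
    [-1,-0.65,0,0,0],
    [-1,-0.7,0,0,0],
    [-1,-0.75,0,0,0],
    [-1,-0.75,0,0,0],
  ],
)

```text
time: 9.3
ee_pos: [0.447, 0.0705, 0.0256]
eef_rot: [[-0.072, 0.997, 0.001], [0.997, 0.072, 0.016], [0.016, 0.002, -1.0]]
force: [-3.7, 12.7, -0.7]
opening: 0.0338
```

Run:
```python
from h import *
rem(.452-.057*.07,.07,.0242)
a=shot('scene','s7')
caps(a,.0695)
A=cv2.resize(a['pixels'][170:260,195:315],None,fx=5,fy=5,interpolation=cv2.INTER_CUBIC)
cv2.imwrite('pics/crop6.png',A[:,:,::-1])
```

```text
t 9.3 pos [0.447  0.0705 0.0256] F [-3.7 12.7 -0.7] open 0.0338 move cm [-0.06  0.1   0.14] spin 0.82 tilt [ 0.001   0.0161 -0.9999]
[205.9 202.9] [205, 199, 3, 9, 22] [0.526  0.1428 0.0695]
[252.3 205.9] [247, 201, 11, 10, 77] [0.4518 0.0744 0.0695]
```

View pics/crop6.png

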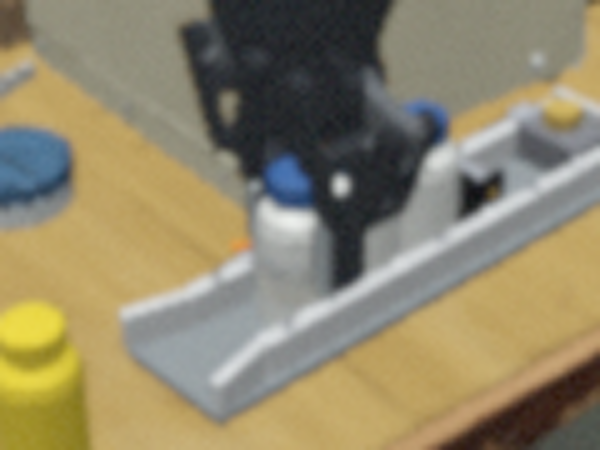

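The crop shows the new bottle upright in the lane at the flap, cap at scene (252,206), with the pointer at (243,219) beginning to turn. I'm continuing.

carry_out(
  moves=[
    [-1,-0.55,0,0,0.3],
    [-1,-0.65,0,0,0.6],
    [-1,-0.75,0,0,0.8],
    [-1,-0.8,0,0,0.8],
    [-1,-0.85,0,0,0.8],
  ],
)

```text
time: 9.77
ee_pos: [0.4472, 0.0656, 0.0256]
eef_rot: [[-0.061, 0.998, 0.001], [0.998, 0.061, 0.02], [0.02, 0.003, -1.0]]
force: [-3.5, 11.1, -0.3]
opening: 0.0341
```

carry_out(
  moves=[
    [-1,-0.55,0,0,0.3],
    [-1,-0.65,0,0,0.3],
    [-1,-0.75,0,0,0.3],
    [-1,-0.8,0,0,0.3],
    [-1,-0.85,0,0,0.3],
  ],
)

```text
time: 10.18
ee_pos: [0.4475, 0.0619, 0.026]
eef_rot: [[-0.061, 0.998, 0.003], [0.998, 0.06, 0.026], [0.026, 0.004, -1.0]]
force: [-5.2, 14.0, 3.7]
opening: 0.0335
```

carry_out(
  moves=[
    [-1,-0.6,0,-0.05,0.2],
    [-1,-0.8,0,-0.07,0.2],
    [-1,-1.0,0,-0.09,0.2],
    [-1,-1.2,0,-0.1,0.2],
    [-1,-1.35,0,-0.1,0.2],
  ],
)

```text
time: 10.6
ee_pos: [0.4479, 0.053, 0.0268]
eef_rot: [[-0.061, 0.998, 0.003], [0.998, 0.061, 0.031], [0.031, 0.005, -1.0]]
force: [-3.4, 13.7, -1.3]
opening: 0.0342
```

carry_out(
  moves=[
    [-1,-0.6,0,0,0],
    [-1,-0.8,0,0,0],
    [-1,-1.0,0,0,0],
    [-1,-1.2,0,0,0],
    [-1,-1.3,0,0,0],
  ],
)

```text
time: 11.02
ee_pos: [0.4484, 0.0442, 0.0267]
eef_rot: [[-0.065, 0.998, 0.004], [0.997, 0.065, 0.036], [0.036, 0.006, -0.999]]
force: [-3.8, 12.3, 0.2]
opening: 0.0338
```

Run:
```python
from h import *
rem(.452-.057*.0315,.0315,.0252)
a=shot('scene','s8')
caps(a,.0695)
```

```text
t 11.02 pos [0.4484 0.0442 0.0267] F [-3.8 12.3  0.2] open 0.0338 move cm [-1.29  0.1   0.1 ] spin 0.42 tilt [ 0.0039  0.0364 -0.9993]
[262.3 200.7] [257, 196, 11, 10, 81] [0.4543 0.0453 0.0695]
[205.9 202.7] [205, 199, 3, 9, 23] [0.5266 0.1424 0.0695]
```

carry_out(
  moves=[
    [-1,-0.5,0,0,0.2],
    [-1,-0.6,0,0,0.4],
    [-1,-0.75,0,0,0.4],
    [-1,-0.85,0,0,0.4],
    [-1,-0.95,0,0,0.4],
  ],
)

```text
time: 11.48
ee_pos: [0.4487, 0.0384, 0.0266]
eef_rot: [[-0.061, 0.998, 0.004], [0.997, 0.061, 0.04], [0.04, 0.007, -0.999]]
force: [-3.6, 11.3, 2.1]
opening: 0.0338
```

carry_out(
  moves=[
    [-1,-0.45,0,0,0.2],
    [-1,-0.5,0,0,0.2],
    [-1,-0.55,0,0,0.2],
  ],
)

```text
time: 11.73
ee_pos: [0.4488, 0.0364, 0.0267]
eef_rot: [[-0.061, 0.998, 0.005], [0.997, 0.061, 0.044], [0.044, 0.007, -0.999]]
force: [-3.1, 10.9, 0.7]
opening: 0.0338
```

carry_out(
  moves=[
    [-1,-0.4,0,0,0],
    [-1,-0.45,0,0,0],
    [-1,-0.5,0,0,0],
  ],
)

```text
time: 11.98
ee_pos: [0.4489, 0.0346, 0.0267]
eef_rot: [[-0.064, 0.998, 0.005], [0.997, 0.064, 0.048], [0.047, 0.008, -0.999]]
force: [-2.8, 9.0, 0.6]
opening: 0.0342
```

carry_out(
  moves=[
    [-1,-0.4,0,0,0],
    [-1,-0.43,0,0,0],
    [-1,-0.47,0,0,0],
  ],
)

```text
time: 12.23
ee_pos: [0.449, 0.0331, 0.0268]
eef_rot: [[-0.067, 0.998, 0.006], [0.996, 0.067, 0.051], [0.051, 0.009, -0.999]]
force: [-1.8, 9.9, 1.0]
opening: 0.0341
```

carry_out(
  moves=[
    [-1,-0.38,0,0,0.2],
    [-1,-0.42,0,0,0.4],
    [-1,-0.44,0,0,0.4],
  ],
)

```text
time: 12.48
ee_pos: [0.4492, 0.0318, 0.0268]
eef_rot: [[-0.063, 0.998, 0.006], [0.997, 0.063, 0.055], [0.054, 0.01, -0.998]]
force: [-2.3, 9.2, 0.6]
opening: 0.0338
```

Run:
```python
from h import *
rem(.452-.057*.0315,.0315,.0252)
a=shot('scene','s9');b=shot('top','t9')
caps(a,.0695)
A=cv2.resize(a['pixels'][170:250,215:315],None,fx=5,fy=5,interpolation=cv2.INTER_CUBIC)
cv2.imwrite('pics/crop7.png',A[:,:,::-1])
```

```text
t 12.48 pos [0.4492 0.0318 0.0268] F [-2.3  9.2  0.6] open 0.0338 move cm [-0.04  0.1   0.16] spin 0.3 tilt [ 0.0062  0.0549 -0.9985]
[266.8 198. ] [262, 193, 11, 10, 78] [0.4563 0.031  0.0695]
[205.9 202.7] [205, 199, 3, 9, 23] [0.5266 0.1424 0.0695]
```

View pics/crop7.png

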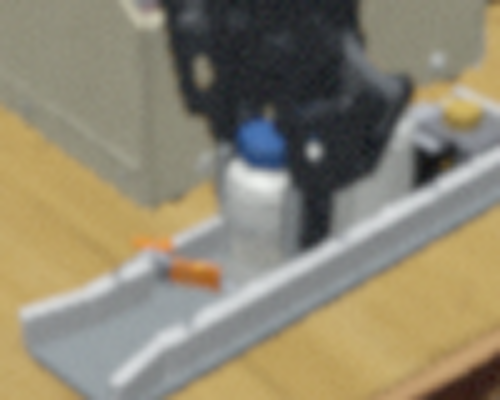

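The crop shows the flap leaf across the lane again (scene 254,225) and the pointer across the rail (246,219). That looks shut behind the bottle. I'll compare it numerically with the first picture.

Run:
```python
from h import *
for n in('s0','s7','s8','s9'):
    c=np.load(f'pics/{n}.npz')['pixels'];h=cv2.cvtColor(c,cv2.COLOR_RGB2HSV)
    m=cv2.inRange(h,(3,170,120),(16,255,255))[212:232,238:266]
    ys,xs=np.where(m);print(n,len(xs))
    print('\n'.join(''.join('#' if v else '.' for v in r) for r in m[:18]))
```

```text
s0 15
............................
............................
............................
............................
............................
............................
............................
............................
............................
............................
............................
............................
............########........
...............#####........
..................##........
............................
............................
............................
s7 0
............................
............................
............................
............................
............................
............................
............................
............................
............................
............................
............................
............................
............................
............................
............................
............................
............................
............................
s8 2
............................
...........
[... 309 characters left out ...]
...........................
............................
............................
............................
............................
............................
s9 15
............................
............................
............................
............................
............................
............................
............................
............................
............................
............................
............................
............................
............########........
...............#####........
..................##........
............................
............................
............................
```

It is identical to the initial shut flap, pixel for pixel. Now I'll let the queue push back slowly.

carry_out(
  moves=[
    [-1,-0.3,0,0,0],
    [-1,-0.2,0,0,0],
    [-1,-0.1,0,0,0],
    [-1,0,0,0,0],
    [-1,0,0,0,0],
  ],
)

```text
time: 13.0
ee_pos: [0.4492, 0.0339, 0.027]
eef_rot: [[-0.066, 0.998, 0.007], [0.996, 0.065, 0.057], [0.057, 0.011, -0.998]]
force: [-1.7, 6.3, -0.7]
opening: 0.0338
```

carry_out(
  moves=[
    [-1,-0.15,0,0,0],
    [-1,-0.1,0,0,0],
    [-1,-0.05,0,0,0],
    [-1,0,0,0,0],
    [-1,0,0,0,0],
  ],
)

```text
time: 13.42
ee_pos: [0.4492, 0.036, 0.0271]
eef_rot: [[-0.068, 0.998, 0.007], [0.996, 0.067, 0.059], [0.059, 0.011, -0.998]]
force: [-0.9, 6.1, -1.0]
opening: 0.0339
```

carry_out(
  moves=[
    [-1,-0.15,0,0,0],
    [-1,-0.1,0,0,0],
    [-1,-0.05,0,0,0],
    [-1,-0.05,0,0,0],
    [-1,-0.05,0,0,0],
  ],
)

```text
time: 13.83
ee_pos: [0.4491, 0.0362, 0.0272]
eef_rot: [[-0.068, 0.998, 0.007], [0.996, 0.068, 0.06], [0.059, 0.011, -0.998]]
force: [-1.1, 5.4, -0.8]
opening: 0.034
```

carry_out(
  moves=[
    [-1,-0.1,0,0,0],
    [-1,-0.05,0,0,0],
    [-1,0,0,0,0],
    [-1,0,0,0,0],
  ],
)

```text
time: 14.17
ee_pos: [0.449, 0.0364, 0.0271]
eef_rot: [[-0.068, 0.998, 0.007], [0.996, 0.068, 0.06], [0.06, 0.011, -0.998]]
force: [-1.6, 4.4, -0.7]
opening: 0.034
```

carry_out(
  moves=[
    [-1,0,0,0,0],
    [-1,0,0,0,0],
    [-1,0,0,0,0],
    [-1,0,0,0,0],
  ],
)

```text
time: 14.5
ee_pos: [0.449, 0.0364, 0.0271]
eef_rot: [[-0.068, 0.998, 0.007], [0.996, 0.068, 0.06], [0.06, 0.011, -0.998]]
force: [-1.3, 4.5, -1.1]
opening: 0.0339
```

carry_out(
  moves=[
    [-1,0,0,0,0],
    [-1,0.05,0,0,0],
    [-1,0.05,0,0,0],
    [-1,0.05,0,0,0],
  ],
)

```text
time: 14.83
ee_pos: [0.4489, 0.0366, 0.0271]
eef_rot: [[-0.068, 0.998, 0.007], [0.996, 0.068, 0.06], [0.059, 0.011, -0.998]]
force: [-0.6, 1.6, -0.6]
opening: 0.0339
```

carry_out(
  moves=[
    [-0.1,0,0,0,0],
    [0,0,0,0,0],
    [0.1,0,0,0,0],
    [0.3,0,0,0,0],
    [0.5,0,0,0,0],
  ],
)

```text
time: 15.25
ee_pos: [0.4491, 0.0363, 0.0272]
eef_rot: [[-0.068, 0.998, 0.007], [0.996, 0.067, 0.06], [0.059, 0.011, -0.998]]
force: [-1.1, 0.3, 0.1]
opening: 0.0635
```

carry_out(
  moves=[
    [0.6,0,0,0,0],
    [0.6,0,0,0,0],
    [0.6,0,0,0,0],
  ],
)

```text
time: 15.5
ee_pos: [0.4491, 0.0362, 0.0272]
eef_rot: [[-0.068, 0.998, 0.007], [0.996, 0.067, 0.059], [0.059, 0.011, -0.998]]
force: [-0.1, 0.1, 0.0]
opening: 0.0684
```

Run:
```python
from h import *
rem(.4489,.0366,.15)
a=shot('scene','s10')
A=cv2.resize(a['pixels'][150:250,215:335],None,fx=5,fy=5,interpolation=cv2.INTER_CUBIC)
cv2.imwrite('pics/crop8.png',A[:,:,::-1])
```

```text
t 15.5 pos [0.4491 0.0362 0.0272] F [-0.1  0.1  0. ] open 0.0684 move cm [  0.76   0.12 -12.25] spin 0.55 tilt [ 0.0071  0.0595 -0.9982]
```

View pics/crop8.png

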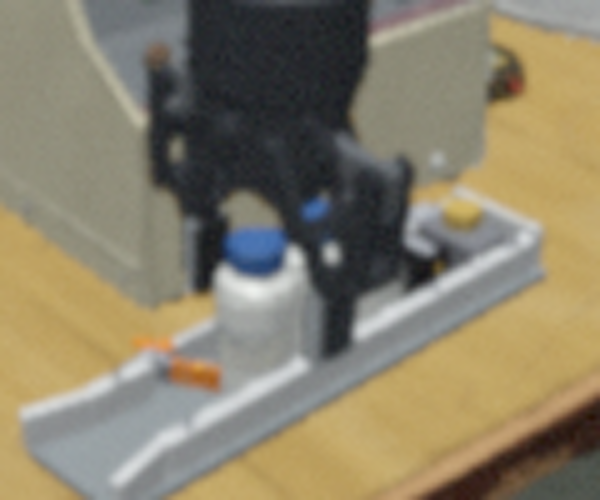

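The crop shows the fingers open and clear of the bottle, which stands at the shut flap (leaf at scene 254,224). I'm lifting straight up.

carry_out(
  moves=[
    [0.6,0.1,0,-1.5,0],
    [0.6,0.3,0,-4.5,0],
    [0.6,0.5,0,-8,0],
    [0.6,0.7,0,-11,0],
    [0.6,0.8,0,-13,0],
  ],
)

```text
time: 15.97
ee_pos: [0.4484, 0.0369, 0.1601]
eef_rot: [[-0.068, 0.998, 0.01], [0.996, 0.068, 0.06], [0.059, 0.014, -0.998]]
force: [1.1, -0.2, 0.1]
opening: 0.0687
```

carry_out(
  moves=[
    [0.6,0.1,0,-2,0],
    [0.6,0.3,0,-5,0],
    [0.6,0.3,0,-5,0],
    [0.6,0.3,0,-5,0],
  ],
)

```text
time: 16.3
ee_pos: [0.4487, 0.0369, 0.2116]
eef_rot: [[-0.068, 0.998, 0.013], [0.996, 0.067, 0.059], [0.058, 0.017, -0.998]]
force: [-0.1, -0.1, -0.2]
opening: 0.0683
```

Run:
```python
from h import *
rem(.4489,.0366,.2)
a=shot('scene','s11');b=shot('top','t11')
for n in('s0','s11'):
    c=np.load(f'pics/{n}.npz')['pixels'];h=cv2.cvtColor(c,cv2.COLOR_RGB2HSV)
    m=cv2.inRange(h,(3,170,120),(16,255,255))[212:232,238:266];ys,xs=np.where(m);print(n,len(xs),xs.mean()+238,ys.mean()+212)
caps(a,.0695)
q=cv2.inRange(cv2.cvtColor(a['pixels'],cv2.COLOR_RGB2HSV),(100,110,30),(125,255,255))
A=cv2.resize(a['pixels'][110:310,110:350],None,fx=3,fy=3,interpolation=cv2.INTER_CUBIC)
cv2.imwrite('pics/crop9.png',A[:,:,::-1])
```

```text
t 16.3 pos [0.4487 0.0369 0.2116] F [-0.1 -0.1 -0.2] open 0.0683 move cm [-0.1  -0.01  1.15] spin 0.56 tilt [ 0.0134  0.0588 -0.9982]
s0 15 254.4 224.6
s11 14 254.64285714285714 224.64285714285714
[276.1 194.5] [261, 186, 32, 19, 220] [0.4542 0.006  0.0695]
[205.9 202.5] [205, 199, 3, 8, 22] [0.5272 0.142  0.0695]
```

View pics/crop9.png

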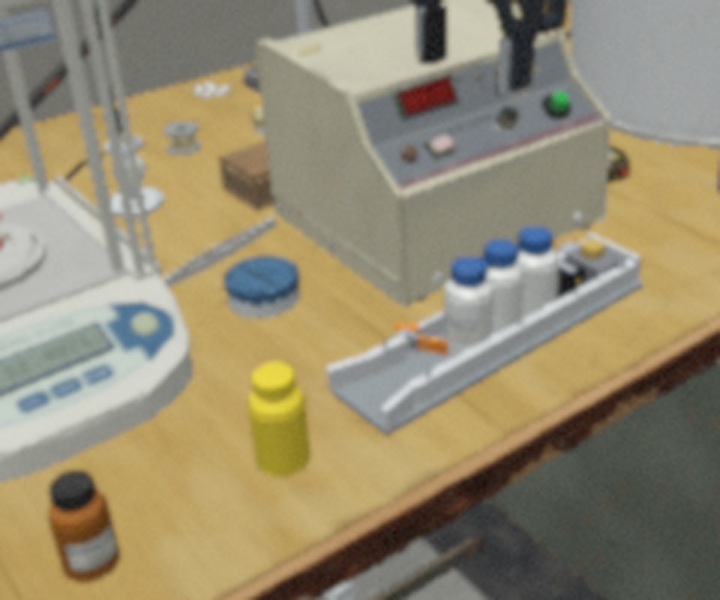

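The crop shows three white bottles upright in line behind the shut flap, with caps at about scene (266,201), (277,194) and (288,190). The tin, amber bottle and yellow bottle are in place, so I'm handing in.

```bash
python3 -c "
from station import env
print(env.close_job())"
```

```text
the job is handed in; nothing more can be done
None
```

The job is handed in. I gripped the loose white bottle, set it upright in the mouth of the rack and pushed it through the flap. The push read about 8–15 N at the wrist in the flap and about 9 N at the end. I did not go on as far as the follower's stop. Then I let the queue ease back until the bottle rested on the shut flap, with about 1.6 N left on the tool, and opened and lifted the gripper clear, finishing at 16.3 s of the 64 s.

**Last checks:**
- **Flap:** in the scene camera it matches its initial shut picture within about a pixel.
- **Bottles:** the three white bottles stand upright in line behind the flap.
- **Bystanders:** the amber bottle and tin look to be where they started. The stopwatch is mostly hidden behind the controller in the last picture, so I did not confirm it. The arm stayed clear of it.
- **Robot:** the gripper is clear of everything and the wrist force reads about zero.

**What was off or not measured:**
- The tool tilted up to about 0.06 rad during the push, and the bottle righted itself when I let go.
- The scene and top cameras differed by about 2–3 mm along the lane.
- I did not measure the force on the follower directly. The wrist reading, which includes the flap's share, never went above about 15 N.
- The three caps merged into one blob in the last picture, so I judged the final bottle positions by eye instead of measuring them.

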